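Let the small sweets out under the sorting card

ROBOT

A 6-joint arm with a two-finger parallel gripper is mounted at the origin on the work surface. World frame = base frame: x ahead of the robot, y to its left, z up, the work surface at z = 0. Lengths are in m, angles in degrees, forces in N, time in s.
With the tool pointing down it reaches from about 0.375 to 0.9 m from the base axis. Payload 3.1 kg.
Tool frame: the origin (TCP) lies midway between the tips of the shut fingers; the grasp point (between the pads) lies 19 mm behind it; z points along the fingers, y is the line along which they close (so a half turn about z gives the same grasp; the last joint's range is limited). The gripper opens to 87 mm and grips with 3 to 60 N. Pads are 19 mm wide; open, the fingers measure 117 mm over their backs; the gripper's body (75 mm by 190 mm) begins 51 mm behind the grasp point.
Start: joints at [-76.69, 30.224, 82.088, -0, 67.689, -10.227], TCP at [0.25, -0.573, 0.223] pointing down, gripper open.
Joint ranges: [-176.69, 176.69], [-43.24, 126.21], [12.49, 139.97], [-82, 262], [0, 151.66], [-163.58, 163.58]. Speed limits (degrees/s): [159.86, 159.86, 180, 180, 180, 180].

INTERFACE

Orientations are given as a 3x3 rotation matrix whose columns are the frame's x, y, z axes.
In Python, from rig import read_state, optics, bot gives the robot as it stands. The module is installed in compiled form; this text tells all that it offers.
- The arm moves only by the tool send_rows, never from a script. Its argument "commands" is a list of rows, each a list of 7 numbers: the turn, a rotation vector about the tool's x, y, z in units of 5 degrees (1.0 is 5 degrees), then the shift along the tool's x, y, z in units of 30 mm (1.0 is 30 mm), then the opening, from 0 (shut) to 1 (fully open). In form: [[rx, ry, rz, tx, ty, tz, gripper], ...]. A call has 1 to 20 rows; each row is the pose to reach, as a shift and turn from the pose commanded when the call began, along the tool's axes at that moment; what a row does not reach only later rows make up. A row lasts 1/12 s, in which the tool goes at most 41.7 mm and 7.16 degrees, less where a joint would pass 70% of its speed; a pose out of reach is approached as far as the arm can. A call with a gripper value outside its range is refused whole. The fingers move at their own pace and stop on an object; the grip force is fixed at half the most. Time passes only in rows, so rows that repeat a pose let the fingers close. It gives the time, the measured TCP pose, the force, the opening and the grip force at its end, in the units of the state.
- read_state(): the state, without advancing time (a new reading comes with each control period).
- optics.capture(name): name is "scene" or "top" or "wrist"; returns a dict with "image" (400x640x3 uint8, blue, green, red), "intrinsics" (3x3 intrinsics, pixels), "extrinsics" (4x4, takes a point from world to camera coordinates); the wrist camera has in their place "T_tool_cam" (4x4, takes a point from camera to tool coordinates, whose origin is the TCP and whose axes are the flange's). Camera axes: x right, y down, z forward; pixel columns grow to the right and rows downward; lengths in m; the calibration is good to about 2 mm. A picture is of the moment at which its call begins: read the wrist's pose just before it. There is no depth.
- bot.hand_in(): hands the job in; it is judged then, once.
The state is a dict: "time_s": time; "joint_positions": joint angles; "qvel": joint speeds; "tau": joint torques, N m; "position": TCP position; "tcp_rot": TCP orientation; "force": force on the tool from outside, world axes, zero at the start; "moment": the same for the moment, N m; "opening": opening from 0.0 (shut) to 1.0 (fully open); "grasp_force": force on a finger pad.
Only numpy, scipy, OpenCV 4.12 (cv2) and the standard library are available. Lean on these libraries where they do the work, as an engineer would, in place of code of your own. Each camera call takes 0.05 s, during which the arm holds its last target. There are 200 camera calls.

TASK

The tipped bowl holds five small red balls and two large dark ones, kept in by the clear card that stands across its lip. Take the card by its blue handle and hold it raised just far enough for all the red balls to roll out under it into the white tray while both dark ones stay in the bowl. Then lower the card back to stand in its two hooks and let go, leaving everything else on the table where it is.

Things in the scene. Friction and masses are not known exactly. Their poses are not given: they have to be found in the camera images.
- bowl_stand: fixed stand holding a steel bowl on its side, tipped out over its lip. Origin on the table below the lowest point of the rim; x level out of the mouth towards the tray, y along the lip, z up. The bowl's lower wall slopes 17 degrees down to the lip: balls roll out by themselves unless the card stops them. Uprights and knobs reach y = +-134 mm, z = 190 mm
- rim_low (a point): lowest point of the bowl's rim, the middle of its lip, 85 mm above the table. The rim is a circle 200 mm across whose plane leans 18 degrees back from vertical
- rim_top (a point): highest point of the bowl's rim, 275 mm above the table and 62 mm behind rim_low: keep the gripper's body above or in front of it
- card: loose sorting card, 145 to 235 g: clear stiff sheet 190 wide, 129 tall, 4 mm thick, with an upright blue handle on its front. It leans back 18 degrees on the rim by its own weight. Origin: middle of the sheet's lower back edge; in its hooks its axes are parallel to bowl_stand's and its origin is at x = 4, y = 0, z = 72 mm there, 14 mm below rim_low along the sheet. Handle upright when z is up
- card_grip (a point): grip point in the middle of the card's blue handle, an upright blade 16 mm thick (x) and 56 mm wide (y) whose top is 25 mm above this point; 45 mm are free below it. 225 mm above the table with the card in its hooks, 8 mm in front of rim_low. Grip from above across the thin way, fingers closing along the card's x: so the card cannot swing. 60 mm free behind it
- card_edge (a point): middle of the card's lower edge (same point as card). With the card up, the gap for the balls is the distance from here to rim_low: raised 43 mm straight up from its hooks it is about 30 mm
- hook_left (a point): bottom of the upturned wire hook at y = +82 mm of bowl_stand, on which the card's lower edge stands; its front lip is 24 mm high, 3 mm clear of the sheet at the bottom and 9 mm at its flared top, so the card lifts out straight up
- hook_right (a point): the same hook at y = -82 mm
- tray: white open tray 240 x 260 mm (its x, y), walls 40 mm high and 4 mm thick, on the table under the lip; origin at the centre of its underside, x pointing away from the bowl
- small0_center (a point): centre of a red ball, 22 mm in diameter, 10 g, smooth; in the bowl at first
- small1_center (a point): centre of a red ball, 22 mm in diameter, 10 g, smooth; in the bowl at first
- small2_center (a point): centre of a red ball, 22 mm in diameter, 10 g, smooth; in the bowl at first
- small3_center (a point): centre of a red ball, 22 mm in diameter, 10 g, smooth; in the bowl at first
- small4_center (a point): centre of a red ball, 22 mm in diameter, 10 g, smooth; in the bowl at first
- big0_center (a point): centre of a dark brown chocolate ball, 40 mm in diameter, 38 g, smooth; in the bowl at first, behind the red ones
- big1_center (a point): centre of a dark brown chocolate ball, 40 mm in diameter, 38 g, smooth; in the bowl at first, behind the red ones
- gold_tin: bystander: square gold tin 98 x 98 x 69 mm beside the tray; origin under its centre
- scoop: bystander: small steel scoop, 190 mm long, lying beside the tray; origin under its pan
- basket: bystander: white basket of chocolates 200 x 160 x 85 mm; origin under its centre
- jar: bystander: amber jar 68 mm across, 100 mm tall; origin under its centre
- tongs: bystander: steel tongs 200 mm long, lying; origin at their middle

How it is judged:
By the outcome, as a careful person would: the job done as asked, in the order asked, and still so for the second after the job is handed in, with the robot touching nothing.
It also fails if it takes over 38 s, if anything falls off the work surface, if the arm or the gripper's body presses on something with over 40 N, if the wrist force passes 120 N, or if a joint passes its speed limit or range.

## Working session

There is one attempt and no reset: what is moved stays moved. The work goes in short steps, Python scripts to look and compute and a tool call to move; the robot and the scene stay as the last step left them, time stands still between calls to the robot, and variables do not carry over. Pictures are saved under pics/ and viewed, at most 10 in all, crops included, and the job is handed in when it is done.

Besides the shell and the picture viewer there is one more tool, called as name(argument=value, ...) on one line, values as JSON. send_rows: Moves the arm, as the interface text tells. Its arguments: {"type":"object","properties":{"commands":{"type":"array","items":{"type":"array","items":{"type":"number"}}}},"required":["commands"]}

```bash
mkdir -p pics; python3 - <<'E'
from rig import read_state, optics
import cv2,numpy as np,pickle
s=read_state();print({k:np.round(v,3).tolist() for k,v in s.items()})
d={}
for n in("scene","top"):
    c=optics.capture(n);d[n]=c;cv2.imwrite(f"pics/{n}0.png",c["image"])
    print(n,np.round(c["intrinsics"],1).tolist(),np.round(c["extrinsics"],4).tolist())
pickle.dump(d,open("d0.pkl","wb"))
E
```

```text
{'time_s': 0.0, 'joint_positions': [-76.693, 30.278, 82.158, 0.001, 67.691, -10.227], 'qvel': [-0.02, 0.016, -0.111, 0.046, -0.022, 0.016], 'tau': [0.001, -44.004, -17.66, 0.063, 0.058, -0.0], 'position': [0.249, -0.572, 0.222], 'tcp_rot': [[0.917, 0.399, -0.0], [0.399, -0.917, 0.002], [0.0, -0.002, -1.0]], 'force': [-0.162, 0.568, 0.03], 'moment': [0.01, 0.029, -0.019], 'grasp_force': 0.0, 'opening': 0.999}
scene [[387.2, 0.0, 322.5], [0.0, 387.2, 198.1], [0.0, 0.0, 1.0]] [[-0.4698, 0.8828, -0.0064, 0.2586], [0.6973, 0.3666, -0.616, -0.2761], [-0.5414, -0.2939, -0.7877, 1.8826], [0.0, 0.0, 0.0, 1.0]]
top [[485.0, 0.0, 313.8], [0.0, 485.0, 195.6], [0.0, 0.0, 1.0]] [[0.0054, -0.9999, 0.0135, -0.0355], [-0.9945, -0.0068, -0.1049, 0.5629], [0.105, -0.0128, -0.9944, 1.5605], [0.0, 0.0, 0.0, 1.0]]
```

View pics/scene0.png

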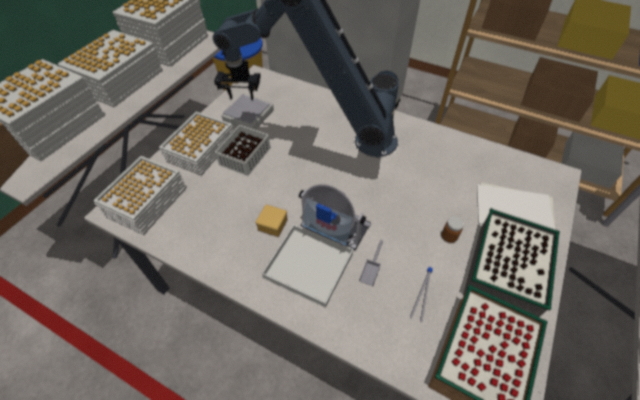

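View pics/top0.png

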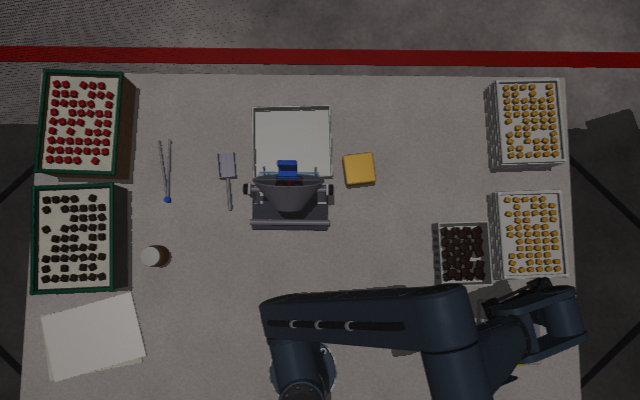

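The scene view shows the bowl at about (328,212) with the blue handle at (325,213), and the tray in front of it. In the top view the handle is at (287,168), the tray spans (252-331,106-178), and the knobs are at (247,190) and (330,190). The bowl's mouth faces away from the robot.

```bash
cat >h.py <<'E'
import numpy as np,cv2
def ray(c,u,v):
    K,E=c["intrinsics"],c["extrinsics"];R,t=E[:3,:3],E[:3,3]
    d=R.T@np.linalg.inv(K)@[u,v,1];return -R.T@t,d/np.linalg.norm(d)
def plane(c,u,v,z):
    o,d=ray(c,u,v);return o+d*(z-o[2])/d[2]
def proj(c,P):
    P=np.atleast_2d(P);q=P@c["extrinsics"][:3,:3].T+c["extrinsics"][:3,3];q=q@c["intrinsics"].T;return q[:,:2]/q[:,2:]
def tri(ca,a,cb,b):
    o1,d1=ray(ca,*a);o2,d2=ray(cb,*b)
    s=np.linalg.lstsq(np.c_[d1,-d2],o2-o1,rcond=None)[0];p,q=o1+s[0]*d1,o2+s[1]*d2
    return (p+q)/2,np.linalg.norm(p-q)
def blue(im):
    h=cv2.cvtColor(im,cv2.COLOR_BGR2HSV);return cv2.inRange(h,(105,130,50),(130,255,255))
E
python3 - <<'E'
import pickle;from h import *
d=pickle.load(open("d0.pkl","rb"))
out=[]
for n,(x0,y0,w,h) in dict(scene=(260,170,120,135),top=(230,95,120,135)).items():
    im=d[n]["image"];m=blue(im)[y0:y0+h,x0:x0+w]
    k,l,st,ce=cv2.connectedComponentsWithStats(m)
    for i in range(1,k):
        if st[i,4]>15:print(n,st[i]+[x0,y0,0,0,0],ce[i]+[x0,y0])
    out.append(cv2.resize(im[y0:y0+h,x0:x0+w],None,fx=3.3,fy=3.3,interpolation=cv2.INTER_CUBIC))
cv2.imwrite("pics/c0.png",np.hstack(out))
t=d["top"]
# white tray interior
hsv=cv2.cvtColor(t["image"],cv2.COLOR_BGR2HSV)
for (u,v) in [(252,107),(331,107),(287,162),(287,168),(245,190),(332,190)]:print((u,v),t["image"][v,u],np.round(plane(t,u,v,.04),3),np.round(plane(t,u,v,.25),3))
E
```

```text
scene [316 204  21  19 244] [324.76639344 213.20081967]
top [278 160  19   6  98] [286.34693878 162.79591837]
top [276 169  24  10 194] [287.22164948 173.86597938]
(252, 107) [125 127 130] [0.856 0.175 0.04 ] [0.794 0.15  0.25 ]
(331, 107) [107 110 115] [ 0.858 -0.087  0.04 ] [ 0.797 -0.077  0.25 ]
(287, 162) [120  54  29] [0.672 0.057 0.04 ] [0.635 0.048 0.25 ]
(287, 168) [45 26 22] [0.652 0.057 0.04 ] [0.618 0.047 0.25 ]
(245, 190) [23 23 23] [0.579 0.192 0.04 ] [0.554 0.165 0.25 ]
(332, 190) [26 26 26] [ 0.581 -0.091  0.04 ] [ 0.556 -0.08   0.25 ]
```

View pics/c0.png

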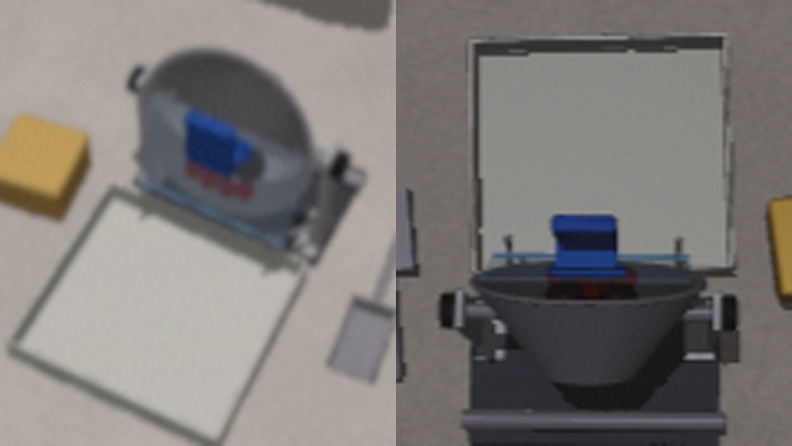

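The crop shows, in the top view, the blade's bright top face at about (286,163), its shaded back below that, and the bracket on the sheet at (287,174). The red balls sit behind the sheet with the dark ones behind them, and the bowl's mouth faces +x with nearly zero yaw. At z=0.25 the handle top is at about (0.633, 0.05), which fits the tray and the reach. Next I hover above it.

send_rows(commands=[[0, 0, 0, 0, 0, -2.3, 1], [0, 0, 0, 0, 0, -4.6, 1], [0, 0, 0, 0, 0, -4.6, 1], [0, 0, 0, 0, 0, -4.6, 1], [0, 0, -13.3, 20, -13.9, -4.6, 1], [0, 0, -13.3, 20, -13.9, -4.6, 1], [0, 0, -13.3, 20, -13.9, -4.6, 1], [0, 0, -13.3, 20, -13.9, -4.6, 1], [0, 0, -13.3, 20, -13.9, -4.6, 1], [0, 0, -13.3, 20, -13.9, -4.6, 1], [0, 0, -13.3, 20, -13.9, -4.6, 1], [0, 0, -13.3, 20, -13.9, -4.6, 1], [0, 0, -13.3, 20, -13.9, -4.6, 1], [0, 0, -13.3, 20, -13.9, -4.6, 1], [0, 0, -13.3, 20, -13.9, -4.6, 1], [0, 0, -13.3, 20, -13.9, -4.6, 1], [0, 0, -13.3, 20, -13.9, -4.6, 1], [0, 0, -13.3, 20, -13.9, -4.6, 1], [0, 0, -13.3, 20, -13.9, -4.6, 1], [0, 0, -13.3, 20, -13.9, -4.6, 1]])

```text
time_s: 1.77
position: [0.6, -0.0034, 0.3601]
tcp_rot: [[-0.001, 1.0, -0.001], [1.0, 0.001, 0.0], [0.0, -0.001, -1.0]]
force: [0.5, -0.5, 0.2]
opening: 1.0
grasp_force: 0.0
```

send_rows(commands=[[0, 0, 0, 0, 0, 0, 1], [0, 0, 0, 0, 0, 0, 1]])

```text
time_s: 1.93
position: [0.5998, -0.0034, 0.3595]
tcp_rot: [[-0.005, 1.0, -0.002], [1.0, 0.005, -0.0], [-0.0, -0.002, -1.0]]
force: [-1.1, -0.2, -0.0]
opening: 0.999
grasp_force: 0.0
```

```bash
python3 - <<'E'
from rig import read_state, optics
import cv2,numpy as np
from h import *
s=read_state();print(np.round(s["position"],4),np.round(s["tcp_rot"],4).tolist())
c=optics.capture("wrist");print(np.round(c["intrinsics"],1).tolist(),np.round(c["T_tool_cam"],4).tolist())
cv2.imwrite("pics/w1.png",c["image"])
E
```

```text
[ 0.5998 -0.0034  0.3595] [[-0.005, 1.0, -0.0018], [1.0, 0.005, -0.0], [-0.0, -0.0018, -1.0]]
[[297.5, 0.0, 316.2], [0.0, 297.5, 200.4], [0.0, 0.0, 1.0]] [[0.0, -0.9579, -0.287, 0.0791], [1.0, 0.0001, -0.0001, 0.0004], [0.0001, -0.287, 0.9579, -0.1622], [0.0, 0.0, 0.0, 1.0]]
```

View pics/w1.png

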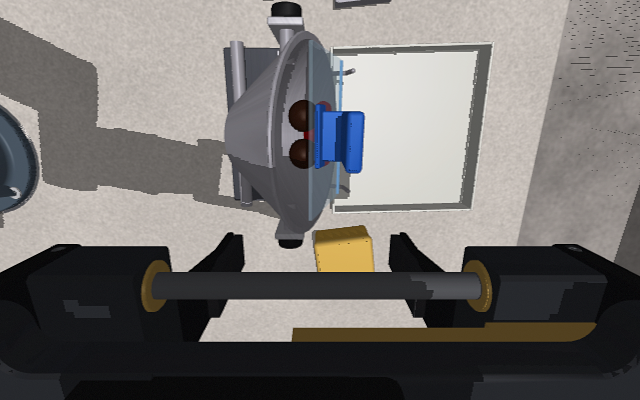

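The wrist view shows the blade's top face at u 344-364, v 110-173, with the bracket to its left, the two dark balls at (302,115) and (302,153), and the red ones near (310,135).

```bash
python3 - <<'E'
from rig import read_state, optics
from h import *
s=read_state();c=optics.capture("wrist");R=np.array(s["tcp_rot"]);T=np.eye(4);T[:3,:3]=R;T[:3,3]=s["position"]
c["extrinsics"]=np.linalg.inv(T@c["T_tool_cam"])
m=blue(c["image"]);m=cv2.inRange(c["image"][:,:,0],130,255)&m
m[:,:343]=0;m[200:]=0
k,l,st,ce=cv2.connectedComponentsWithStats(m);i=1+st[1:,4].argmax();print(st[i],ce[i])
pts=np.argwhere(l==i)[:,::-1].astype(np.float32);r=cv2.minAreaRect(pts);print(r)
P=np.array([plane(c,*q,.25) for q in cv2.boxPoints(r)]);print(np.round(P,4),np.round(plane(c,*r[0],.25),4))
# knobs and tray edges
t=optics.capture("top");mt=blue(t["image"])&cv2.inRange(t["image"][:,:,0],100,255);mt[:150]=0;mt[167:]=0
k,l,st,ce=cv2.connectedComponentsWithStats(mt);i=1+st[1:,4].argmax();print(st[i],ce[i],np.round(plane(t,*ce[i],.25),4))
p,e=tri(c,r[0],t,ce[i]);print("tri",p,e)
for q in[(332,210),(470,208),(493,43),(332,50)]:print(q,np.round(plane(c,*q,.04),3))
for q in[(286,10),(290,240)]:print(q,np.round(plane(c,*q,.19),3))
E
```

```text
[347 110  18  61 945] [355.27089947 139.67407407]
((355.3917236328125, 140.03184509277344), (15.989805221557617, 60.425758361816406), 2.045408248901367)
[[0.6272 0.0223 0.25  ]
 [0.6273 0.0758 0.25  ]
 [0.6413 0.0753 0.25  ]
 [0.642  0.0218 0.25  ]] [0.6344 0.0496 0.25  ]
[282 160   6   5  27] [284.59259259 162.18518519] [0.6346 0.0544 0.25  ]
tri [0.62975068 0.05267254 0.28156156] 0.001375332283431788
(332, 210) [ 0.626 -0.087  0.04 ]
(470, 208) [ 0.861 -0.083  0.04 ]
(493, 43) [0.856 0.17  0.04 ]
(332, 50) [0.622 0.16  0.04 ]
(286, 10) [0.569 0.169 0.19 ]
(290, 240) [ 0.568 -0.075  0.19 ]
```

send_rows(commands=[[0, 0, 0, 0.9, 0.6, 0, 0.7], [0, 0, 0, 1.76, 1.14, 0, 0.7], [0, 0, 0, 1.76, 1.14, 0, 0.7], [0, 0, 0, 1.76, 1.14, 1, 0.7], [0, 0, 0, 1.76, 1.14, 2, 0.7], [0, 0, 0, 1.76, 1.14, 2.8, 0.7], [0, 0, 0, 1.76, 1.14, 2.8, 0.7], [0, 0, 0, 1.76, 1.14, 2.8, 0.7]])

```text
time_s: 2.75
position: [0.6326, 0.0456, 0.2757]
tcp_rot: [[0.002, 1.0, -0.003], [1.0, -0.002, 0.0], [0.0, -0.003, -1.0]]
force: [0.1, -0.0, 1.1]
opening: 0.704
grasp_force: 0.0
```

```bash
python3 - <<'E'
from rig import read_state, optics
from h import *
s=read_state();c=optics.capture("wrist");R=np.array(s["tcp_rot"]);T=np.eye(4);T[:3,:3]=R;T[:3,3]=s["position"]
print(s["position"],s["opening"],np.round(R,4).tolist())
c["extrinsics"]=np.linalg.inv(T@c["T_tool_cam"])
m=cv2.inRange(c["image"][:,:,0],130,255)&blue(c["image"])
k,l,st,ce=cv2.connectedComponentsWithStats(m)
for i in range(1,k):
  if st[i,4]>200:
    r=cv2.minAreaRect(np.argwhere(l==i)[:,::-1].astype(np.float32));print(r)
    print(np.round([plane(c,*q,.25) for q in cv2.boxPoints(r)],4).tolist(),np.round(plane(c,*r[0],.25),4))
cv2.imwrite("pics/w2.png",c["image"])
E
```

```text
[0.63256116 0.04561314 0.27566356] 0.7039084093221788 [[0.0016, 1.0, -0.0035], [1.0, -0.0016, 0.0001], [0.0001, -0.0035, -1.0]]
```

View pics/w2.png

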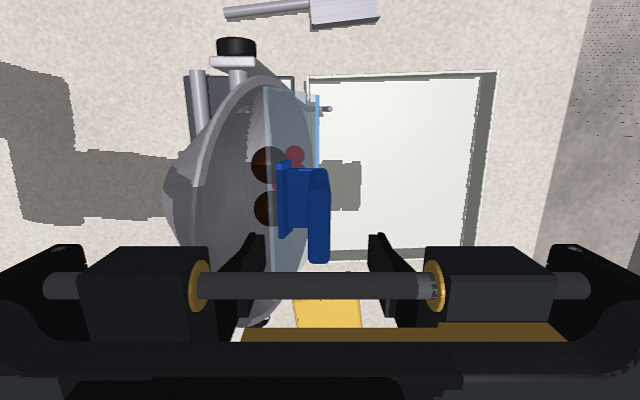

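The wrist view shows the blade top centred at about (319,215), between fingertips at u 258 and 375, and nothing lies in the way. I descend and close.

send_rows(commands=[[0, 0, 0, 0.1, 0.05, 0.5, 0.7], [0, 0, 0, 0.1, 0.05, 1.0, 0.7], [0, 0, 0, 0.1, 0.05, 1.5, 0.7], [0, 0, 0, 0.1, 0.05, 2.0, 0.7], [0, 0, 0, 0.1, 0.05, 2.0, 0.7], [0, 0, 0, 0.1, 0.05, 2.0, 0.7]])

```text
time_s: 3.3
position: [0.636, 0.0496, 0.2182]
tcp_rot: [[0.0, 1.0, 0.002], [1.0, -0.0, -0.0], [-0.0, 0.002, -1.0]]
force: [0.6, -0.3, 0.6]
opening: 0.697
grasp_force: 0.0
```

send_rows(commands=[[0, 0, 0, 0, -0.05, 0, 0.4], [0, 0, 0, 0, -0.05, 0, 0.3], [0, 0, 0, 0, -0.05, 0, 0.25], [0, 0, 0, 0, -0.05, 0, 0.1], [0, 0, 0, 0, -0.05, 0, 0.1], [0, 0, 0, 0, -0.05, 0, 0], [0, 0, 0, 0, -0.05, 0, 0], [0, 0, 0, 0, -0.05, 0, 0], [0, 0, 0, 0, -0.05, 0, 0], [0, 0, 0, 0, -0.05, 0, 0]])

```text
time_s: 4.13
position: [0.634, 0.0503, 0.2165]
tcp_rot: [[-0.0, 1.0, 0.001], [1.0, 0.0, 0.0], [0.0, 0.001, -1.0]]
force: [0.4, -0.5, -0.3]
opening: 0.177
grasp_force: 30.0
```

Gripped at a 15-16 mm opening, as the blade should be. Now I lift straight up 43 mm.

send_rows(commands=[[0, 0, 0, 0, 0, -0.3, 0], [0, 0, 0, 0, 0, -0.6, 0], [0, 0, 0, 0, 0, -0.9, 0], [0, 0, 0, 0, 0, -1.2, 0], [0, 0, 0, 0, 0, -1.4, 0], [0, 0, 0, 0, 0, -1.43, 0], [0, 0, 0, 0, 0, -1.43, 0], [0, 0, 0, 0, 0, -1.43, 0], [0, 0, 0, 0, 0, -1.43, 0], [0, 0, 0, 0, 0, -1.43, 0], [0, 0, 0, 0, 0, -1.43, 0], [0, 0, 0, 0, 0, -1.43, 0], [0, 0, 0, 0, 0, -1.43, 0], [0, 0, 0, 0, 0, -1.43, 0], [0, 0, 0, 0, 0, -1.43, 0], [0, 0, 0, 0, 0, -1.43, 0]])

```text
time_s: 5.47
position: [0.6335, 0.0503, 0.2592]
tcp_rot: [[-0.001, 1.0, -0.001], [1.0, 0.001, 0.0], [0.0, -0.001, -1.0]]
force: [0.7, 0.3, -2.0]
opening: 0.182
grasp_force: 30.0
```

```bash
cat >look.py <<'E'
import sys
from rig import read_state, optics
from h import *
n=sys.argv[1];o=[]
for cam,(x0,y0) in dict(scene=(245,170),top=(230,95)).items():
    im=optics.capture(cam)["image"][y0:y0+140,x0:x0+125]
    h=cv2.cvtColor(im,cv2.COLOR_BGR2HSV);m=cv2.inRange(h,(0,110,50),(8,255,255))|cv2.inRange(h,(172,110,50),(180,255,255))
    k,l,st,ce=cv2.connectedComponentsWithStats(m)
    print(cam,[(np.round(ce[i]+[x0,y0]).tolist(),int(st[i,4])) for i in range(1,k) if st[i,4]>3])
    o.append(cv2.resize(im,None,fx=3.2,fy=3.2,interpolation=cv2.INTER_CUBIC))
cv2.imwrite(f"pics/{n}a.png",np.hstack(o))
w=optics.capture("wrist")["image"];cv2.imwrite(f"pics/{n}w.png",w)
s=read_state();print(s["time_s"],s["position"],s["force"],s["opening"])
E
python3 look.py l1
```

```text
scene [([304.0, 236.0], 12), ([314.0, 249.0], 9), ([341.0, 251.0], 11), ([321.0, 253.0], 12), ([303.0, 274.0], 11)]
top [([268.0, 173.0], 5), ([313.0, 173.0], 5)]
5.6167 [0.63345497 0.05032677 0.25928124] [ 1.29210434  0.19186889 -2.46409138] 0.18219625706926273
```

View pics/l1a.png

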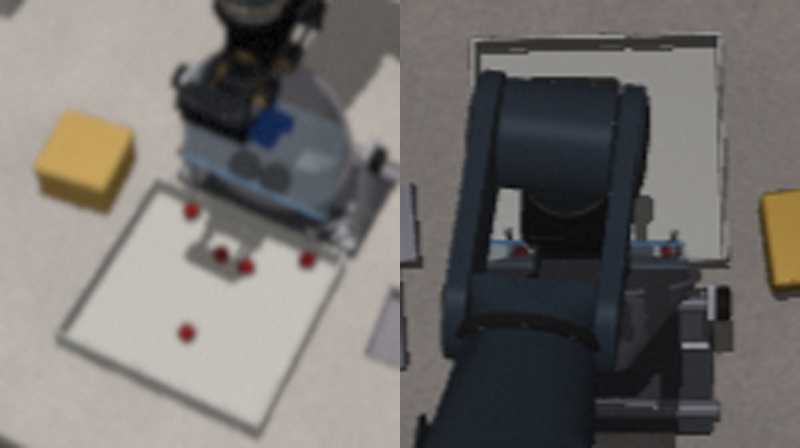

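All five reds are in the tray (in the scene view at (304,236), (314,249), (341,251), (321,253), (303,274)), and both dark balls are behind the card. I lower slowly.

send_rows(commands=[[0, 0, 0, 0, 0.02, 0.12, 0], [0, 0, 0, 0, 0.02, 0.24, 0], [0, 0, 0, 0, 0.02, 0.36, 0], [0, 0, 0, 0, 0.02, 0.48, 0], [0, 0, 0, 0, 0.02, 0.6, 0], [0, 0, 0, 0, 0.02, 0.72, 0], [0, 0, 0, 0, 0.02, 0.84, 0], [0, 0, 0, 0, 0.02, 0.96, 0], [0, 0, 0, 0, 0.02, 1.08, 0], [0, 0, 0, 0, 0.02, 1.2, 0], [0, 0, 0, 0, 0.02, 1.2, 0]])

```text
time_s: 6.53
position: [0.6337, 0.0503, 0.2224]
tcp_rot: [[-0.001, 1.0, -0.002], [1.0, 0.001, 0.0], [0.0, -0.002, -1.0]]
force: [0.7, -1.0, -1.9]
opening: 0.181
grasp_force: 30.0
```

send_rows(commands=[[0, 0, 0, 0, 0, 0.06, 0], [0, 0, 0, 0, 0, 0.12, 0], [0, 0, 0, 0, 0, 0.16, 0], [0, 0, 0, 0, 0, 0.2, 0], [0, 0, 0, 0, 0, 0.2, 0], [0, 0, 0, 0, 0, 0.2, 0]])

```text
time_s: 7.03
position: [0.6342, 0.0503, 0.2174]
tcp_rot: [[-0.001, 1.0, -0.0], [1.0, 0.001, -0.0], [-0.0, -0.0, -1.0]]
force: [1.4, -0.8, -0.6]
opening: 0.18
grasp_force: 30.0
```

```bash
python3 look.py l2
```

```text
scene [([304.0, 236.0], 12), ([314.0, 249.0], 8), ([341.0, 251.0], 13), ([321.0, 253.0], 13), ([303.0, 274.0], 11)]
top [([313.0, 171.0], 4)]
7.1833 [0.63419807 0.05028819 0.21745258] [ 0.42833093 -1.3728538  -1.99129797] 0.18196132956280517
```

View pics/l2w.png

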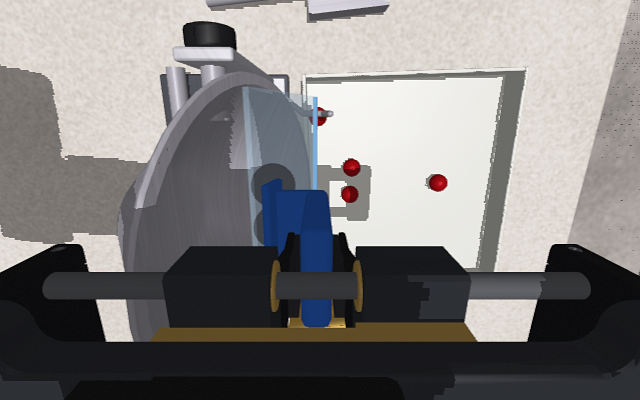

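The wrist view shows the card behind the hook at (325,113), both dark balls still behind the sheet at about (270,185) and (262,228), and red balls in the tray. I lower another 1.5 mm until it stands.

send_rows(commands=[[0, 0, 0, 0, 0, 0.03, 0], [0, 0, 0, 0, 0, 0.05, 0], [0, 0, 0, 0, 0, 0.05, 0], [0, 0, 0, 0, 0, 0.05, 0], [0, 0, 0, 0, 0, 0.05, 0]])

```text
time_s: 7.6
position: [0.6346, 0.0503, 0.2165]
tcp_rot: [[-0.001, 1.0, 0.001], [1.0, 0.001, -0.0], [-0.0, 0.001, -1.0]]
force: [1.0, -0.8, 3.1]
opening: 0.182
grasp_force: 30.0
```

The force has turned to +3 N, so the card is standing in the hooks. I release and retreat straight up.

send_rows(commands=[[0, 0, 0, 0, 0, 0, 0.25], [0, 0, 0, 0, 0, 0, 0.35], [0, 0, 0, 0, 0, 0, 0.5], [0, 0, 0, 0, 0, 0, 0.7], [0, 0, 0, 0, 0, 0, 0.7], [0, 0, 0, 0, 0, 0, 0.7], [0, 0, 0, 0, 0, -0.3, 0.7], [0, 0, 0, 0, 0, -0.8, 0.7], [0, 0, 0, 0, 0, -1.5, 0.7], [0, 0, 0, 0, 0, -2.3, 0.7], [0, 0, 0, 0, 0, -3.2, 0.7], [0, 0, 0, 0, 0, -4.2, 0.7], [0, 0, 0, 0, 0, -5, 0.7], [0, 0, 0, 0, 0, -5, 0.7], [0, 0, 0, 0, 0, -5, 0.7]])

```text
time_s: 8.85
position: [0.6351, 0.0502, 0.3687]
tcp_rot: [[-0.001, 1.0, 0.005], [1.0, 0.001, -0.0], [-0.0, 0.005, -1.0]]
force: [-0.1, -0.3, -0.1]
opening: 0.702
grasp_force: 0.0
```

```bash
python3 look.py l3; python3 - <<'E'
import cv2,numpy as np
a=cv2.imread("pics/l3a.png")[:,:400];w=cv2.imread("pics/l3w.png")[0:280,150:550]
cv2.imwrite("pics/l3.png",np.hstack([a,cv2.copyMakeBorder(w,0,a.shape[0]-280,0,0,0)]))
E
```

```text
scene [([305.0, 235.0], 13), ([314.0, 249.0], 10), ([341.0, 251.0], 13), ([321.0, 253.0], 11), ([303.0, 274.0], 11)]
top [([313.0, 171.0], 4)]
9.0 [0.63346173 0.05036454 0.36462357] [-0.33881366 -0.27400797 -0.59526901] 0.6969367653689131
```

View pics/l3.png

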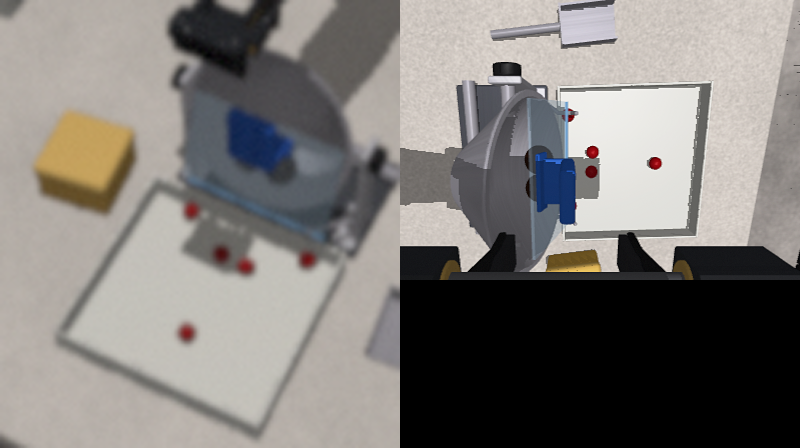

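Both views show the card seated with the dark balls behind it, five red balls in the tray, and the gripper clear.

send_rows(commands=[[0, 0, 0, 0, 0, 0, 0.7], [0, 0, 0, 0, 0, 0, 0.7], [0, 0, 0, 0, 0, 0, 0.7], [0, 0, 0, 0, 0, 0, 0.7], [0, 0, 0, 0, 0, 0, 0.7], [0, 0, 0, 0, 0, 0, 0.7]])

```text
time_s: 9.5
position: [0.6343, 0.0503, 0.3658]
tcp_rot: [[-0.001, 1.0, -0.0], [1.0, 0.001, 0.0], [0.0, -0.0, -1.0]]
force: [0.7, 0.7, 0.8]
opening: 0.7
grasp_force: 0.0
```

```bash
python3 -c "
from rig import bot;print(bot.hand_in())"
```

```text
the job is handed in; nothing more can be done
None
```

The job is handed in at 9.5 s (no verdict returned): the last pictures show all five red balls in the tray, both dark balls still in the bowl, and the card back in its hooks and released.

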